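# Swing a bar past the clamp post into the machine's loading bay

## Task

Load the long blue-filmed bar into the bay on the red machine bed by pushing it flat along the bed with the fingertips: slip one of its ends in behind the round clamp post, then swing the other end in, and leave the bar lying flush along the steel fence with its end against the yellow stop block. Slide it with light pushes only; do not pick it up, tip it or ram it, and leave the tools and other things around it where they are.

Things in the scene. Friction and masses are not known exactly. Their poses are not given: they have to be found in the camera images.
- bar: The workpiece: loose straight aluminium box section, 300 mm long (its x axis), 40 mm wide (y), 30 mm high (z), flat black plugs closing both ends, blue film on top; 0.17 to 0.35 kg, friction on the felt about 0.6. Origin: centre of its underside, on the bed (z = 0). It starts between robot and bay, roughly parallel to the fence. Either end may go either way.
- bar_end_a (a point): Centre of the bar's end face at its +x end, 15 mm above its underside.
- bar_end_b (a point): Centre of the bar's end face at its -x end, 15 mm above its underside.
- fence: Fixed steel fence at the back of the bay, 380 mm long (its y), 40 mm high, flange behind. Origin: on its working face (robot side), at mid-length, at bed level; x points into the fence, away from the robot, y runs along the face to the robot's left. The bay is on its -x side; the seated bar's origin is 20 mm in front of the face.
- stop: Fixed yellow stop block near one end of the fence, left or right (varies), 137.5 mm from its middle. Axes as the fence's. Its origin is at bed level 85 mm in front of the fence face, NOT on the block: the block spans x +35 to +85 mm (up to the fence), y -15 to +15 mm from it, 57 mm high. Its side face towards mid-fence stops the bar's end: seated, the bar's origin is 165 mm along y from this one.
- post: Fixed round clamp post, 40 mm diameter, 38 mm high, with a rod and flat arm above (54 to 74 mm high) that points to the robot, 51 mm from the axis. Origin: its axis at bed level, 85 mm before the fence face, 137.5 mm from mid-fence, at the end away from the stop. Gap post to fence 65 mm; opening post to stop 240 mm. The seated bar ends behind it, 40 mm past its axis; that side is open.
- offcut: Bystander: short piece of aluminium box section, 55 x 40 x 30 mm, lying to one side of the bay. Origin: centre of its underside.
- tin: Bystander: green tin with a steel lid, 66 mm in diameter, 46 mm high, on the other side of the bay. Origin: centre of its underside.
- mallet: Bystander: hammer lying on the bed between the robot and the left side, head away from the robot.
- spanner: Bystander: open spanner lying on the bed to the robot's right.
- driver: Bystander: screwdriver with an orange handle, lying on the right side of the bed.
- oil: Bystander: white oil bottle with a red cap, 60 mm in diameter, 160 mm high, standing to the far left. Origin: centre of its underside.
Not all that is in view belongs to the job. Of the things shaped like the stop, the yellow one is meant.

How it is judged:
By the outcome, as a careful person would: the job done as asked, in the order asked, and still so for the second after the job is handed in, with the robot touching nothing.
It also fails if it takes over 72 s, if anything falls off the work surface, if the arm or the gripper's body presses on something with over 40 N, if the wrist force passes 120 N, or if a joint passes its speed limit or range.

## Robot

A 6-joint arm with a two-finger parallel gripper is mounted at the origin on the work surface. World frame = base frame: x ahead of the robot, y to its left, z up, the work surface at z = 0. Lengths are in m, angles in rad, forces in N, time in s.
With the tool pointing down it reaches from about 0.4 to 0.825 m from the base axis. Payload 7 kg.
Tool frame: the origin (TCP) lies on the centre line of the jaws, within the pads' length; the fingertips stand 25 mm ahead of it and the grasp point (between the pads) lies 6 mm ahead of it; z points along the fingers, y is the direction in which the jaws open and shut (so a half turn about z gives the same grasp; the last joint's range is limited). The gripper opens to 88 mm and grips with 3 to 60 N. Pads are 19 mm wide; open, the fingers measure 130 mm over their backs; the gripper's body (78 mm by 193 mm) begins 47 mm behind the grasp point.
Start: joints at [-0.88, 0.359, 0.012, 0, -1.224, -0.288], TCP at [0.265, -0.621, 0.252] pointing down, gripper open.
Joint ranges: [-3.07, 3.07], [-1.43, 2.12], [-1.02, 1.25], [-3.03, 1.67], [-3.05, -0], [-3.03, 3.03]. Speed limits (rad/s): [2.39, 2.39, 3.01, 3.14, 3.14, 3.14].

## Interface

Orientations are given as [roll, pitch, yaw] about the fixed x, y, z axes, in that order (R = Rz(yaw) Ry(pitch) Rx(roll)).
In Python, from station import * gives the robot as it stands. The module is installed in compiled form; this text tells all that it offers.
- The arm moves only by the tool step_arm, never from a script. Its argument "commands" is text: rows parted by semicolons, each of 6 numbers parted by spaces: the shift along the tool's x, y, z in mm, then the turn, a rotation vector about the tool's x, y, z in rad. A call has 1 to 8 rows; each row shifts and turns the commanded pose from where the row before left it, along the tool's axes as they then stand; what a row does not reach is not made up. A row lasts 1/8 s, in which the tool goes at most 62.5 mm and 10.7 degrees, less where a joint would pass 70% of its speed; a pose out of reach is approached as far as the arm can. A call is refused whole if a number of a shift passes 62.5 or a number of a turn 0.188, either way. A call with a gripper value outside its range is refused whole. "jaw" is the finger opening in mm, from 0 to 87.6, set as the call begins (left out, the last holds). The fingers move at their own pace and stop on an object; "grip_force" is the grip in N (left out, the last holds). Time passes only in rows, so rows that do not move let the fingers close. It gives the time, the measured TCP pose, the force and the opening at its end, in the units of the state.
- get_state(): the state, without advancing time (a new reading comes with each control period).
- grab_frame(name): name is "scene" or "top"; returns a dict with "frame" (400x640x3 uint8, red, green, blue), "fovy" (degrees; the focal length in pixels is half the picture's height over the tangent of half this angle, whatever the lens; pixels are square), "cx", "cy" (the principal point, pixels), "rvec" (rotation vector, rad) and "tvec" (3), from world to camera coordinates, as OpenCV has them. Camera axes: x right, y down, z forward; pixel columns grow to the right and rows downward; lengths in m; the calibration is good to about 2 mm. A picture is of the moment at which its call begins. There is no depth.
- job_done(): hands the job in, once; it reports no verdict.
Trained networks look in a picture, given as the dict that the camera call returned (one of the last four; its "shot" number tells which), for a name from the list of things; names that differ only in an ending like _2 or _b are one class to them, and where a whole thing is asked for, a point or a joint stands for the part that bears it (a point fixed in the world has none). Each returns a list of dicts, best first, with "conf" (0 to 1); they miss things now and then, are a little off and sometimes report something else, mostly with a low value. They report only what shows in the picture. A call takes as long as a camera call. They do not tell look-alikes from the thing itself.
- recognise(picture, name): "pixel" ([column, row] in pixels, amid what is visible of it).
The state is a dict: "t": time; "q": joint angles; "qd": joint speeds; "joint_efforts": joint torques, N m; "eef_pos": TCP position; "ee_rot": TCP orientation; "force": force on the tool from outside, world axes, zero at the start; "moment": the same for the moment, N m; "width": finger opening in m.
Only numpy, scipy, OpenCV 4.12 (cv2) and the standard library are available. Lean on these libraries where they do the work, as an engineer would, in place of code of your own. Each camera call takes 0.05 s, during which the arm holds its last target.

## Working session

There is one attempt and no reset: what is moved stays moved. The work goes in short steps, Python scripts to look and compute and a tool call to move; the robot and the scene stay as the last step left them, time stands still between calls to the robot, and variables do not carry over. Pictures are saved under pics/ and viewed, and the job is handed in when it is done.

Besides the shell and the picture viewer there is one more tool, called by a JSON object that holds its "api" and its "payload", one argument or row to a line. step_arm: Moves the arm, as the interface text tells. Its arguments: {"type":"object","properties":{"commands":{"type":"string"},"jaw":{"type":"number"},"grip_force":{"type":"number"}},"required":["commands"]}

```bash
mkdir -p pics; cat > h.py <<'E'
from station import *
import numpy as np, cv2
def K(p):
    f=200/np.tan(np.radians(p["fovy"])/2)
    return np.array([[f,0,p["cx"]],[0,f,p["cy"]],[0,0,1.]])
def unproj(p,uv,z):
    R=cv2.Rodrigues(np.array(p["rvec"],float))[0];t=np.array(p["tvec"],float).ravel()
    c=-R.T@t; d=R.T@np.linalg.inv(K(p))@np.array([uv[0],uv[1],1.])
    return c+d*(z-c[2])/d[2]
def proj(p,X):
    return cv2.projectPoints(np.array(X,float).reshape(-1,3),np.array(p["rvec"],float),np.array(p["tvec"],float),K(p),None)[0].reshape(-1,2)
def save(p,n): cv2.imwrite(f"pics/{n}.png",cv2.cvtColor(p["frame"],cv2.COLOR_RGB2BGR))
E
python3 - <<'E'
from h import *
import pickle
s=get_state();print(s)
for n in("scene","top"):
    p=grab_frame(n);save(p,n+"0");print({k:v for k,v in p.items() if k!="frame"})
    pickle.dump(p,open(n+"0.pkl","wb"))
    for o in("bar","bar_end_a","fence","stop","post","offcut","tin"):
        print(n,o,[(r["pixel"],r["conf"]) for r in recognise(p,o)])
E
```

```text
{'t': 0.0, 'q': array([-8.79880429e-01,  3.59406801e-01,  1.10644899e-02, -4.02662090e-04,
       -1.22409500e+00, -2.88104289e-01]), 'qd': array([ 0.00092214, -0.00080166, -0.0003604 , -0.0005034 ,  0.00122966,
       -0.00062314]), 'joint_efforts': array([ 4.52547274e-04, -5.82719135e+01,  2.93052649e+01,  6.99710011e+00,
        6.86355546e-03, -1.64143175e-04]), 'eef_pos': array([ 0.26442359, -0.62055997,  0.25060276]), 'ee_rot': array([ 3.13991174e+00, -1.03390000e-04, -2.73891809e+00]), 'force': array([ 0.30074792, -1.01489291, -0.38057816]), 'moment': array([-0.01356779, -0.03908418, -0.01329753]), 'width': 0.08732864444903812}
{'fovy': 52.03803310311661, 'cx': 323.56635014530264, 'cy': 196.82618630630768, 'rvec': array([ 1.76255257,  1.96921256, -0.62278149]), 'tvec': array([ 1.12322270e-03, -3.45438331e-01,  1.39947429e+00]), 'shot': 1}
scene bar [([305.8, 200.7], 0.82), ([152.2, 183.6], 0.24)]
scene bar_end_a [([302.2, 200.6], 0.67), ([453.3, 295.0], 0.27)]
scene fence [([299.6, 286.2], 0.81)]
scene stop [([476.9, 243.1], 0.92), ([505.5, 294.9], 0.87), ([358.1, 279.1], 0.78), ([386.9, 169.1], 0.6)]
scene post [([258.9, 227.8], 0.71)]
scene offcut [([424.5, 260.6], 0.9)]
scene tin [([192.9, 229.6], 0.68)]
{'fovy': 57.225007572019784, 'cx': 323.41364725062283, 'cy': 200.48661320065807, 'rvec': array([ 2.16851059, -2.14445325,  0.10533073]), 'tvec': array([0.02685842, 0.48356937, 0.98189882]), 'shot': 2}
top bar [([333.6, 209.2], 0.75)]
top bar_end_a [([336.8, 205.2], 0.71)]
top fence [([332.8, 125.4], 0.61)]
top stop [([159.6, 130.1], 0.86), ([255.2, 262.7], 0.72), ([170.7, 177.8], 0.72), ([278.2, 133.0], 0.69), ([340.2, 206.3], 0.25)]
top post [([375.9, 169.7], 0.67)]
top offcut [([223.0, 155.4], 0.91)]
top tin [([435.6, 164.6], 0.92)]
```

View pics/scene0.png

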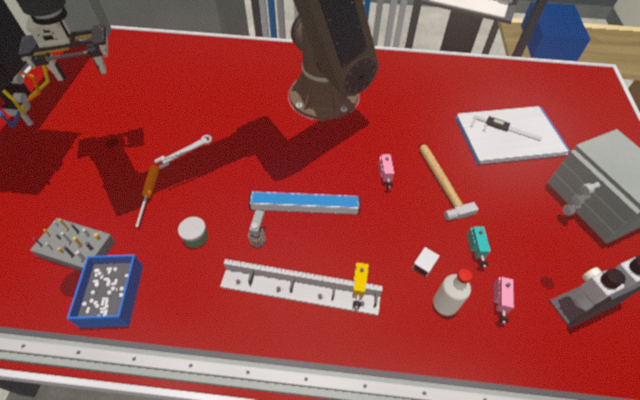

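View pics/top0.png

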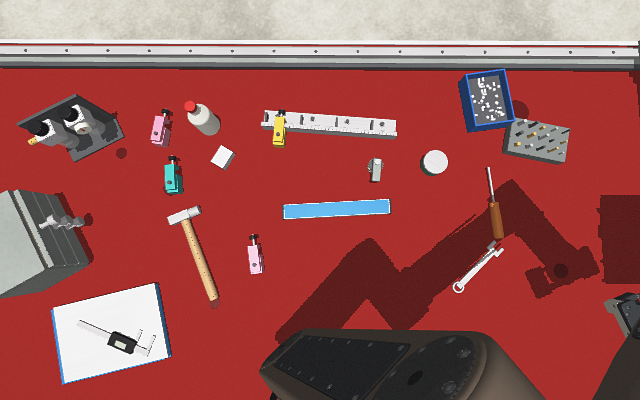

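The stop (yellow) is at top-view pixel (278,130) on the robot's left. The post is at (376,169), the bar at about (335,209), the tin at (435,163) and the offcut at (223,156). I'll zoom in to measure precisely.

```bash
python3 - <<'E'
from h import *
import pickle
for n,(a,b,c,d) in {"top":(240,95,460,230),"scene":(180,180,400,320)}.items():
    p=pickle.load(open(n+"0.pkl","rb"))
    im=p["frame"][b:d,a:c]
    cv2.imwrite(f"pics/{n}crop.png",cv2.cvtColor(cv2.resize(im,None,fx=3.6,fy=3.6,interpolation=cv2.INTER_CUBIC),cv2.COLOR_RGB2BGR))
    hsv=cv2.cvtColor(p["frame"],cv2.COLOR_RGB2HSV)
    m=cv2.inRange(hsv,(95,80,120),(115,255,255))
    nn,l,st,ce=cv2.connectedComponentsWithStats(m)
    for i in range(1,nn):
        if st[i,4]>300:
            pts=np.argwhere(l==i)[:,::-1].astype(np.float32)
            W=np.array([unproj(p,u,.03)[:2] for u in pts]).astype(np.float32)
            print(n,st[i],cv2.minAreaRect(W*1000))
    print(n,"top pts")
E
```

```text
top [465  68  51  59 331] ((782.030517578125, -433.2612609863281), (155.8780975341797, 114.64654541015625), 8.761298179626465)
top [ 284  199  105   19 1357] ((461.5947570800781, -2.8361968994140625), (36.283966064453125, 285.56005859375), 3.812070369720459)
top top pts
scene [ 539    4   51   36 1256] ((-533.9835205078125, 893.5274047851562), (174.0991668701172, 250.78453063964844), 89.77228546142578)
scene [ 251  192  107   15 1083] ((459.8615417480469, -5.5224609375), (34.41982650756836, 285.5816650390625), 3.7034060955047607)
scene [ 68 255  67  69 721] ((763.0946044921875, -438.89190673828125), (169.77220153808594, 117.00813293457031), 8.696503639221191)
scene top pts
```

View pics/topcrop.png

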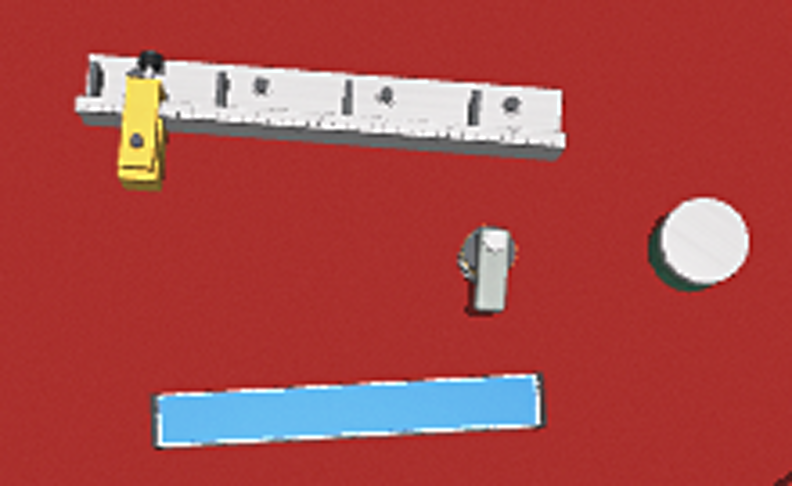

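View pics/scenecrop.png

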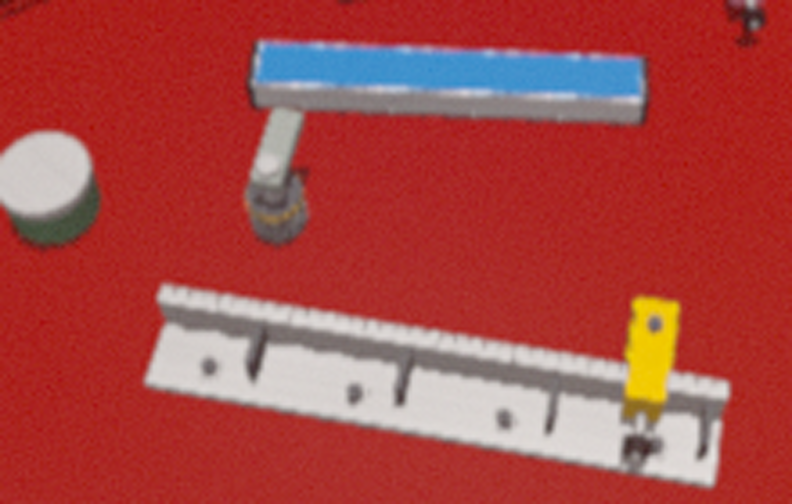

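```bash
python3 - <<'E'
from h import *
import pickle
P={n:pickle.load(open(n+"0.pkl","rb")) for n in("top","scene")}
o={"top":(240,95),"scene":(180,180)}
def U(n,c,z): return unproj(P[n],(o[n][0]+c[0]/3.6,o[n][1]+c[1]/3.6),z)[:2]
def fr(n,a,b,z):
    A=U(n,a,z);B=U(n,b,z);d=A-B;m=(A+B)/2
    print(n,z,"L",A,"R",B,"len",np.linalg.norm(d),"mid",m,"yaw deg",np.degrees(np.arctan2(-d[0],d[1])))
fr("top",(77,110),(565,147),.04)
fr("top",(83,123),(560,159),0)
fr("scene",(730,380),(163,284),.04)
print("post arm tip/top..")
for z,n,c in((.0,"scene",(276,226)),(.074,"top",(491,240))): print(n,z,U(n,c,z))
print("tin",U("top",(705,241),.046),U("scene",(46,173),.046))
fr("top",(162,421),(543,400),.03)
fr("scene",(645,75),(255,58),.03)
# predicted
E
```

```text
top 0.04 L [0.69037332 0.20760347] R [ 0.66385716 -0.1691606 ] len 0.3776960062996637 mid [0.67711524 0.01922143] yaw deg -4.025763558504893
top 0 L [0.69256545 0.21013862] R [ 0.66585333 -0.17258178] len 0.3836514682822121 mid [0.67920939 0.01877842] yaw deg -3.9925069513944464
scene 0.04 L [0.69041785 0.20998708] R [ 0.66425663 -0.16952038] len 0.380408095136526 mid [0.67733724 0.02023335] yaw deg -3.943427153405755
post arm tip/top..
scene 0.0 [ 0.59032761 -0.11262244]
top 0.074 [ 0.58301083 -0.10769718]
tin [ 0.58989808 -0.27283755] [ 0.59204185 -0.26960243]
top 0.03 L [0.45026415 0.13710365] R [ 0.46938348 -0.15230497] len 0.2900394812888142 mid [ 0.45982381 -0.00760066] yaw deg 3.779664327885286
scene 0.03 L [0.44791838 0.14257108] R [ 0.46644183 -0.15032278] len 0.2934790152563408 mid [ 0.45718011 -0.00387585] yaw deg 3.6187298676830726
```

```bash
cat >> h.py <<'E'
from scipy.spatial.transform import Rotation as Ro
F=np.array([0.678,0.0195]);TH=np.radians(-4.0)
fx=np.array([np.cos(TH),np.sin(TH)]);fy=np.array([-np.sin(TH),np.cos(TH)])
def f2w(a,b): return F-fx*b/1000+fy*a/1000     # a along fence left, b in front, mm
def w2f(w): d=np.array(w[:2])-F; return np.array([d@fy,-d@fx])*1000
def tilt2yaw(t): return np.pi+np.radians(t)+TH   # tool yaw for bar tilt (deg) rel fence
def rows(target,yaw,n,p0=None,y0=None):
    """n equal rows from measured pose to target (world xyz) and yaw"""
    s=get_state()
    p=np.array(s["eef_pos"]) if p0 is None else np.array(p0); 
    yw=s["ee_rot"][2] if y0 is None else y0
    dy=(yaw-yw+np.pi)%(2*np.pi)-np.pi
    out=[];st=(np.array(target)-p)/n
    for i in range(n):
        R=Ro.from_euler("xyz",[np.pi,0,yw+dy*i/n]).as_matrix()
        v=R.T@st*1000
        out.append("%.1f %.1f %.1f 0 0 %.4f"%(v[0],v[1],v[2],-dy/n))
    return "; ".join(out)
def st():
    s=get_state();a,b=w2f(s["eef_pos"])
    print("t%.2f"%s["t"],"tcp",np.round(s["eef_pos"],4),"fence a%.1f b%.1f"%(a,b),"tilt %.2f"%np.degrees((s["ee_rot"][2]-np.pi-TH+np.pi)%(2*np.pi)-np.pi),"F",np.round(s["force"],1),"w%.3f"%s["width"])
def bar(p):
    """bar pose from blue film: centre a,b (mm), tilt deg"""
    hsv=cv2.cvtColor(p["frame"],cv2.COLOR_RGB2HSV)
    m=cv2.inRange(hsv,(95,80,100),(118,255,255))
    n,l,s,c=cv2.connectedComponentsWithStats(m)
    r=[]
    for i in range(1,n):
        if s[i,4]<150: continue
        pts=np.argwhere(l==i)[:,::-1]
        W=np.array([w2f(unproj(p,u,.03)) for u in pts]).astype(np.float32)
        if abs(W[:,0].mean())>150 or W[:,1].mean()>330 or W[:,1].mean()<-40: continue
        (c0,sz,an)=cv2.minAreaRect(W)
        bx=cv2.boxPoints((c0,sz,an)); e=[bx[1]-bx[0],bx[2]-bx[1]]; e=max(e,key=np.linalg.norm); e=e*np.sign(e[0])
        r.append((np.round(c0,1),np.round(sz,1),round(float(np.degrees(np.arctan2(e[1],e[0]))),2)))
    return r
E
python3 - <<'E'
from h import *
import pickle
for n in("top","scene"):
    p=pickle.load(open(n+"0.pkl","rb"));print(n,bar(p))
for u,z in (((223,155),.03),((203,120),.08)):
    print(w2f(unproj(pickle.load(open("top0.pkl","rb")),u,z)))
yaw=tilt2yaw(7.7)
t=f2w(*(np.array([-40,217])-np.array([np.cos(np.radians(7.7)),np.sin(np.radians(7.7))])*(150+36)))
print(t); print(rows([*t,.12],yaw,12))
st()
E
```

```text
top [(array([-37.4, 214.3]), array([285.6,  36.3]), 7.81)]
scene [(array([-40.2, 215.9]), array([285.6,  34.4]), 7.7)]
[289.41459777  90.38336629]
[338.34409779   9.96554486]
[ 0.47074135 -0.19087771]
-29.9 26.2 11.0 0 0 0.0282; -29.1 27.1 11.0 0 0 0.0282; -28.3 27.9 11.0 0 0 0.0282; -27.5 28.7 11.0 0 0 0.0282; -26.7 29.4 11.0 0 0 0.0282; -25.9 30.2 11.0 0 0 0.0282; -25.0 30.9 11.0 0 0 0.0282; -24.1 31.6 11.0 0 0 0.0282; -23.2 32.2 11.0 0 0 0.0282; -22.3 32.9 11.0 0 0 0.0282; -21.4 33.5 11.0 0 0 0.0282; -20.4 34.1 11.0 0 0 0.0282
t0.80 tcp [ 0.2646 -0.6209  0.2516] fence a-667.7 b367.7 tilt 27.08 F [-0.9  0.1 -0.3] w0.087
```

{"api": "step_arm", "payload": {
  "commands": "-30 26 11 0 0 0.028; -29 27 11 0 0 0.028; -28 28 11 0 0 0.028; -27.5 28.5 11 0 0 0.028; -26.5 29.5 11 0 0 0.028; -26 30 11 0 0 0.028; -25 31 11 0 0 0.028; -24 31.5 11 0 0 0.028",
  "jaw": 0,
  "grip_force": 10
}}

```text
t: 1.8
eef_pos: [0.402, -0.3336, 0.1636]
ee_rot: [-3.141, 0.001, -2.964]
force: [0.4, -0.5, 0.7]
width: 0.0131
```

{"api": "step_arm", "payload": {
  "commands": "-23 32 11 0 0 0.028; -22 33 11 0 0 0.028; -21.5 33.5 11 0 0 0.028; -20.5 34 11 0 0 0.028; 0 0 0 0 0 0"
}}

```text
t: 2.42
eef_pos: [0.4704, -0.1897, 0.1191]
ee_rot: [3.141, -0.001, -3.072]
force: [-0.5, -0.9, -0.3]
width: 0.0007
```

```bash
python3 - <<'E'
from h import *
st()
p=grab_frame("top");save(p,"top1");print(bar(p))
p=grab_frame("scene");save(p,"scene1");print(bar(p))
t=f2w(*(np.array([-39,215.5])-np.array([np.cos(np.radians(7.7)),np.sin(np.radians(7.7))])*(150+36)))
print(rows([*t,.039],tilt2yaw(7.7),4))
E
```

```text
t2.42 tcp [ 0.4704 -0.1897  0.1191] fence a-223.1 b192.5 tilt 7.99 F [-0.5 -0.9 -0.3] w0.001
[(array([ 74.4, 230.6]), array([60.6, 33. ]), 4.63)]
[(array([-40.3, 216.6]), array([285.6,  35.2]), 7.55)]
-0.7 0.3 20.2 0 0 0.0009; -0.7 0.3 20.2 0 0 0.0009; -0.7 0.3 20.2 0 0 0.0009; -0.7 0.3 20.2 0 0 0.0009
```

View pics/scene1.png

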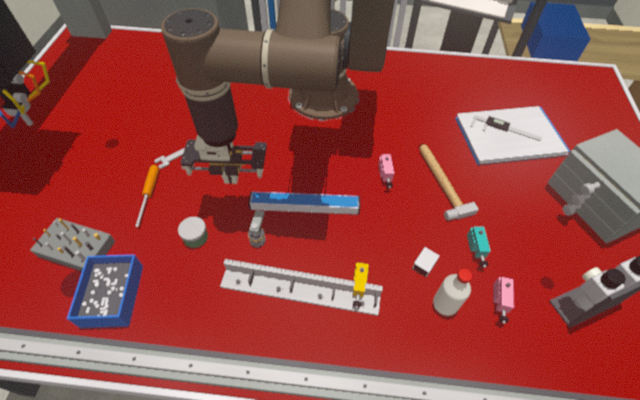

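Closed fingers are beside the bar's right end, clear of the post arm. Descend and push left along its axis.

{"api": "step_arm", "payload": {
  "commands": "-0.5 0 20 0 0 0; -0.5 0 20 0 0 0; -0.5 0 20 0 0 0; -0.5 0 20 0 0 0; 0 4 0 0 0 0; 0 4 0 0 0 0; 0 3 0 0 0 0; 0 3 0 0 0 0"
}}

```text
t: 3.52
eef_pos: [0.4711, -0.1772, 0.0403]
ee_rot: [-3.141, 0.001, -3.075]
force: [-0.1, 0.5, -0.4]
width: 0.0006
```

{"api": "step_arm", "payload": {
  "commands": "0 3 0 0 0 0; 0 3 0 0 0 0; 0 3 0 0 0 0; 0 4 0 0 0 0; 0 4 0 0 0 0; 0 4 0 0 0 0; 0 4 0 0 0 0; 0 0 0 0 0 0"
}}

```text
t: 4.53
eef_pos: [0.4689, -0.152, 0.0395]
ee_rot: [3.141, -0.0, -3.074]
force: [-0.7, -0.4, -0.2]
width: 0.0004
```

```bash
python3 - <<'E'
from h import *
st()
p=grab_frame("scene");save(p,"scene2");print(bar(p))
E
```

```text
t4.53 tcp [ 0.4689 -0.152   0.0395] fence a-185.7 b196.6 tilt 7.85 F [-0.7 -0.4 -0.2] w0.000
[(array([-23.3, 217.9]), array([284.3,  34. ]), 8.04)]
```

View pics/scene2.png

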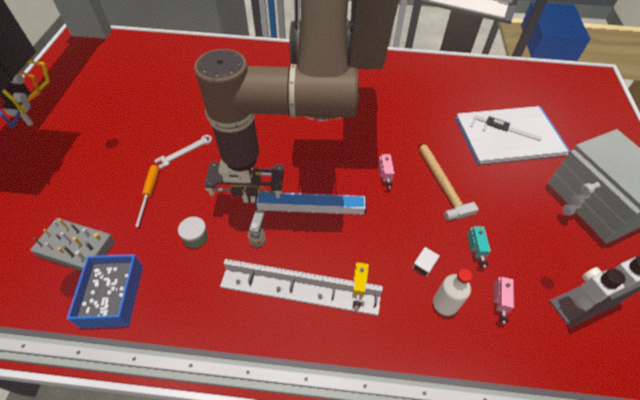

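{"api": "step_arm", "payload": {
  "commands": "0 3 0 0 0 0; 0 5 0 0 0 0; 0 5 0 0 0 0; 0 5 0 0 0 0; 0 5 0 0 0 0; 0 5 0 0 0 0; 0 5 0 0 0 0; 0 4 0 0 0 0"
}}

```text
t: 5.58
eef_pos: [0.4665, -0.1152, 0.0396]
ee_rot: [3.142, -0.0, -3.075]
force: [-0.3, -1.8, 0.1]
width: 0.0005
```

{"api": "step_arm", "payload": {
  "commands": "0 2 0 0 0 0; 0 0 0 0 0 0; 0 -8 0 0 0 0; 0 -15 -10 0 0 0; 0 0 -40 0 0 0; 0 0 -30 0 0 0; 0 0 0 0 0 0",
  "jaw": 0
}}

```text
t: 6.45
eef_pos: [0.4696, -0.1375, 0.1226]
ee_rot: [-3.141, 0.006, -3.075]
force: [-0.3, -1.1, -1.2]
width: 0.0001
```

```bash
python3 - <<'E'
from h import *
st()
p=grab_frame("scene");save(p,"scene3");print(bar(p));r=bar(p)[0]
c=np.array(r[0],float);t=r[2];u=np.array([np.cos(np.radians(t)),np.sin(np.radians(t))]);v=np.array([-u[1],u[0]])
w=f2w(*(c+v*(20+28)))
print(w,np.hypot(*w));print(rows([*w,.12],tilt2yaw(t),5))
E
```

```text
t6.45 tcp [ 0.4696 -0.1375  0.1226] fence a-171.2 b196.9 tilt 7.80 F [-0.3 -1.1 -1.2] w0.000
[(array([ 15.2, 223.7]), array([286. ,  34.2]), 7.75)]
[0.40800799 0.04712815] 0.4107208099992924
9.7 37.6 0.2 0 0 0.0001; 9.7 37.6 0.2 0 0 0.0001; 9.7 37.6 0.2 0 0 0.0001; 9.7 37.6 0.2 0 0 0.0001; 9.7 37.6 0.2 0 0 0.0001
```

{"api": "step_arm", "payload": {
  "commands": "9.7 37.6 0 0 0 0; 9.7 37.6 0 0 0 0; 9.7 37.6 0 0 0 0; 9.7 37.6 0 0 0 0; 9.7 37.6 0 0 0 0; 0 0 0 0 0 0; 0 0 20 0 0 0; 0 0 0 0 0 0",
  "jaw": 87
}}

```text
t: 7.5
eef_pos: [0.406, 0.0465, 0.0983]
ee_rot: [-3.14, -0.003, -3.076]
force: [-0.2, -1.3, -0.1]
width: 0.0749
```

```bash
python3 - <<'E'
from h import *
st()
p=grab_frame("scene");save(p,"scene4");print(bar(p))
E
```

```text
t7.50 tcp [0.406  0.0465 0.0983] fence a8.0 b273.2 tilt 7.78 F [-0.2 -1.3 -0.1] w0.075
[(array([ 15.1, 223.7]), array([285.8,  36.3]), 8.31)]
```

View pics/scene4.png

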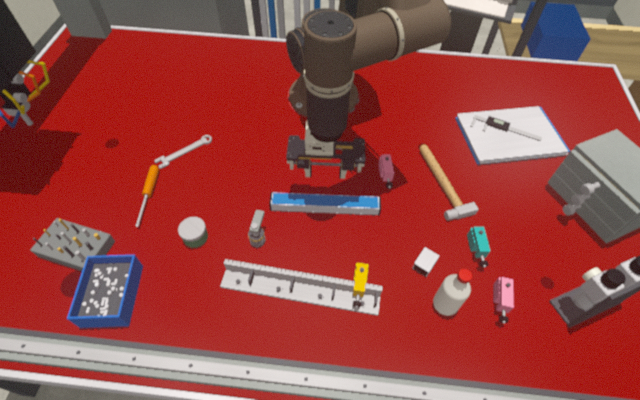

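{"api": "step_arm", "payload": {
  "commands": "0 0 20 0 0 0; 0 0 20 0 0 0; 0 0 19 0 0 0; 0 0 0 0 0 0; -5 0 0 0 0 0; -4 0 0 0 0 0; -3 0 0 0 0 0; -3 0 0 0 0 0"
}}

```text
t: 8.55
eef_pos: [0.4223, 0.0489, 0.0409]
ee_rot: [3.141, 0.001, -3.075]
force: [-0.3, -0.0, 0.3]
width: 0.0868
```

{"api": "step_arm", "payload": {
  "commands": "-3 0 0 0 0 0; -3 0 0 0 0 0; -3 0 0 0 0 0; -3 0 0 0 0 0; -3 0 0 0 0 0; 0 0 0 0 0 0"
}}

```text
t: 9.3
eef_pos: [0.4376, 0.0501, 0.0406]
ee_rot: [3.141, 0.001, -3.075]
force: [-0.4, -0.3, -0.4]
width: 0.0871
```

```bash
python3 - <<'E'
from h import *
st()
p=grab_frame("scene");save(p,"scene5");print(bar(p))
E
```

```text
t9.30 tcp [0.4376 0.0501 0.0406] fence a13.7 b242.0 tilt 7.83 F [-0.4 -0.3 -0.4] w0.087
[(array([ 16.8, 213.7]), array([285.6,  35.6]), 7.81)]
```

View pics/scene5.png

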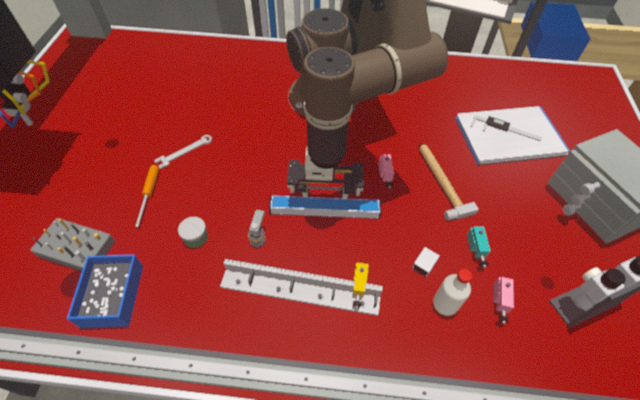

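In contact with both fingers, bar square at 7.8°. Pushing forward while turning it.

{"api": "step_arm", "payload": {
  "commands": "-4 0 0 0 0 -0.014; -5 0 0 0 0 -0.014; -5 0 0 0 0 -0.014; -5 0 0 0 0 -0.014; -5 0 0 0 0 -0.014; -5 0 0 0 0 -0.014; -5 0 0 0 0 -0.014; -5 0 0 0 0 -0.014"
}}

```text
t: 10.35
eef_pos: [0.4761, 0.0545, 0.0405]
ee_rot: [3.142, 0.0, -2.962]
force: [-2.3, -0.3, 0.8]
width: 0.087
```

{"api": "step_arm", "payload": {
  "commands": "-5 0 0 0 0 -0.007; -5 0 0 0 0 0; -5 0 0 0 0 0; -5 0 0 0 0 0; -3 0 0 0 0 0; 0 0 0 0 0 0"
}}

```text
t: 11.1
eef_pos: [0.4989, 0.0588, 0.0406]
ee_rot: [3.141, 0.001, -2.956]
force: [-0.5, -0.1, 0.4]
width: 0.0873
```

```bash
python3 - <<'E'
from h import *
st()
p=grab_frame("scene");save(p,"scene6");print(bar(p))
E
```

```text
t11.10 tcp [0.4989 0.0588 0.0406] fence a26.7 b181.4 tilt 14.65 F [-0.5 -0.1  0.4] w0.087
[(array([ 33.3, 153.6]), array([285. ,  35.6]), 14.62)]
```

View pics/scene6.png

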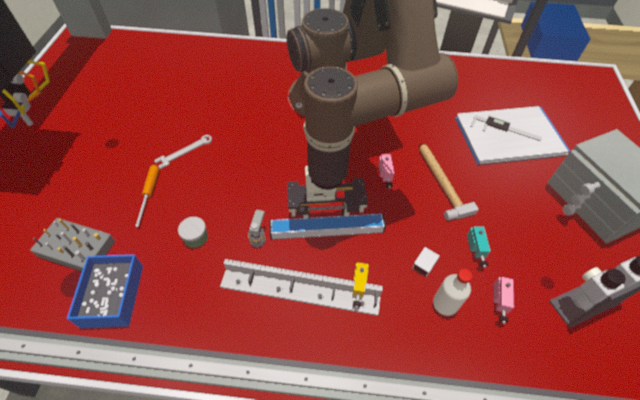

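{"api": "step_arm", "payload": {
  "commands": "-4 0 0 0 0 0; -5 0 0 0 0 0; -5 0 0 0 0 0; -5 0 0 0 0 0; -5 0 0 0 0 0; -5 0 0 0 0 0; -5 0 0 0 0 0; -5 0 0 0 0 0"
}}

```text
t: 12.15
eef_pos: [0.5369, 0.0659, 0.0405]
ee_rot: [3.142, 0.0, -2.956]
force: [-3.0, -1.2, 3.3]
width: 0.0869
```

{"api": "step_arm", "payload": {
  "commands": "-5 0 0 0 0 0; -5 0 0 0 0 0; -5 0 0 0 0 0; -5 0 0 0 0 0; -4 0 0 0 0 0; -3 0 0 0 0 0; 0 0 0 0 0 0"
}}

```text
t: 13.02
eef_pos: [0.5637, 0.071, 0.0406]
ee_rot: [3.141, 0.001, -2.956]
force: [-0.2, 0.3, -0.2]
width: 0.0868
```

```bash
cat >> h.py <<'E'
def rel(r):
    c=np.array(r[0],float);t=np.radians(r[2]);u=np.array([np.cos(t),np.sin(t)]);n=np.array([u[1],-u[0]])
    d=c-np.array([-137.5,85]); k=c-150*u+20*n
    print("bar c",c,"tilt %.2f"%r[2],"endface past post(u) %.1f"%(d@u-150),"post gap %.1f"%(d@n-40),"right far corner",np.round(k,1),"left far",np.round(k+300*u,1),"left mid",np.round(c+150*u,1))
    return c,u,n
E
python3 - <<'E'
from h import *
st()
p=grab_frame("scene");save(p,"scene7");rel(bar(p)[0])
E
```

```text
t13.03 tcp [0.5637 0.071  0.0406] fence a43.4 b117.6 tilt 14.65 F [-0.2  0.3 -0.2] w0.087
bar c [49.8 89.3] tilt 14.71 endface past post(u) 32.3 post gap 3.4 right far corner [-90.2  31.9] left far [200. 108.] left mid [194.9 127.4]
```

View pics/scene7.png

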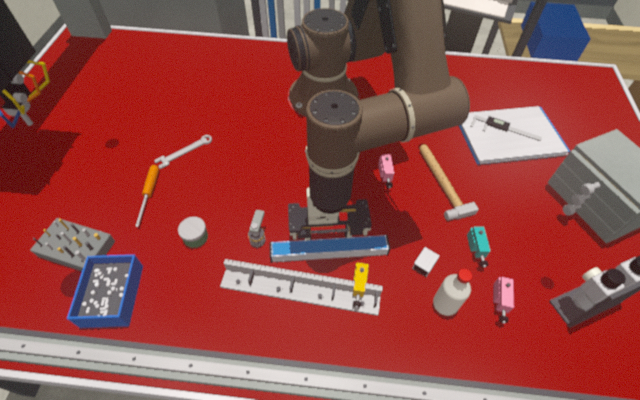

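{"api": "step_arm", "payload": {
  "commands": "-3 0 0 0 0 0; -2.5 0 0 0 0 0; 0 0 0 0 0 0; 10 0 0 0 0 0; 15 0 -10 0 0 0; 0 20 -30 0 0 0; 0 30 -30 0 0 0; 0 35 -10 0 0 0"
}}

```text
t: 14.08
eef_pos: [0.5283, 0.1516, 0.1235]
ee_rot: [3.14, 0.004, -2.956]
force: [0.8, -0.2, -0.6]
width: 0.0873
```

{"api": "step_arm", "payload": {
  "commands": "0 30 0 0 0 0; 0 30 0 0 0 0; 0 20 0 0 0 0; 0 0 0 0 0 0",
  "jaw": 0
}}

```text
t: 14.58
eef_pos: [0.513, 0.2303, 0.121]
ee_rot: [3.141, 0.001, -2.954]
force: [0.1, -0.3, -0.3]
width: 0.0525
```

```bash
python3 - <<'E'
from h import *
st()
p=grab_frame("top");save(p,"top8");[rel(r) for r in bar(p)]
p=grab_frame("scene");save(p,"scene8");c,u,n=rel(bar(p)[0])
t=f2w(*(c+u*180));print(rows([*t,.12],tilt2yaw(14.6),4))
E
```

```text
t14.57 tcp [0.513  0.2303 0.121 ] fence a198.8 b179.3 tilt 14.75 F [ 0.1 -0.3 -0.3] w0.052
bar c [26.6 75.8] tilt 14.64 endface past post(u) 6.4 post gap 10.4 right far corner [-113.5   18.5] left far [176.8  94.4] left mid [171.7 113.7]
bar c [51.  84.5] tilt 14.80 endface past post(u) 32.1 post gap 8.6 right far corner [-88.9  26.8] left far [201.1 103.5] left mid [196.  122.8]
-13.5 3.6 0.2 0 0 0.0003; -13.5 3.6 0.2 0 0 0.0003; -13.5 3.6 0.2 0 0 0.0003; -13.5 3.6 0.2 0 0 0.0003
```

View pics/top8.png

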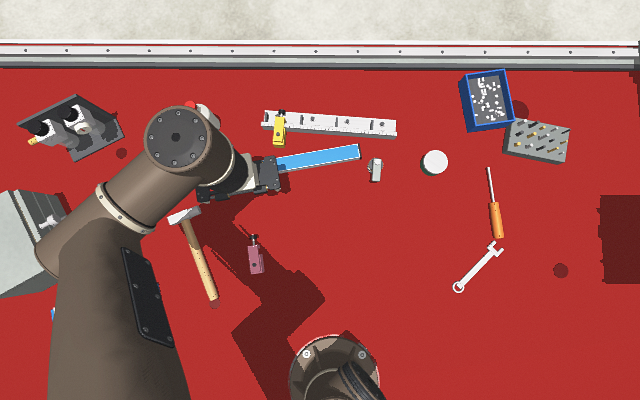

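View pics/scene8.png

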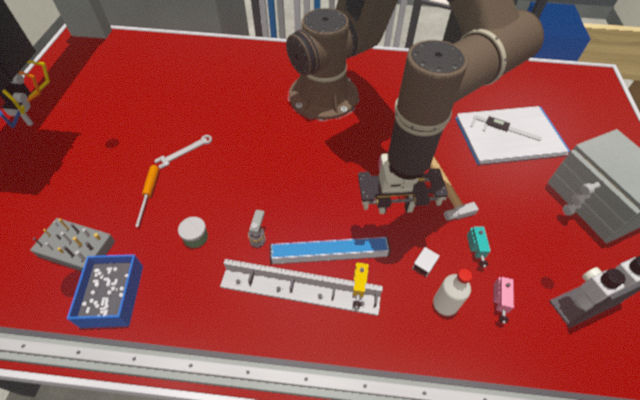

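```bash
python3 - <<'E'
from h import *
c=np.array([50.5,84]);t=np.radians(14.7);u=np.array([np.cos(t),np.sin(t)])
w=f2w(*(c+u*173));print(w2f(w));print(rows([*w,.12],tilt2yaw(14.7),4))
E
```

```text
[217.83732123 127.90012441]
-13.7 1.7 0.2 0 0 -0.0001; -13.7 1.7 0.2 0 0 -0.0001; -13.7 1.7 0.2 0 0 -0.0001; -13.7 1.7 0.2 0 0 -0.0001
```

{"api": "step_arm", "payload": {
  "commands": "-13.7 1.7 0 0 0 0; -13.7 1.7 0 0 0 0; -13.7 1.7 0 0 0 0; -13.7 1.7 0 0 0 0; 0 0 20 0 0 0; 0 0 20 0 0 0; 0 0 20 0 0 0; 0 0 0 0 0 0"
}}

```text
t: 15.68
eef_pos: [0.5657, 0.2455, 0.0588]
ee_rot: [-3.14, -0.003, -2.956]
force: [0.3, -0.9, 1.0]
width: 0.0006
```

```bash
python3 - <<'E'
from h import *
st()
p=grab_frame("scene");save(p,"scene9");c,u,n=rel(bar(p)[0])
im=p["frame"][180:320,300:520];cv2.imwrite("pics/c9.png",cv2.cvtColor(cv2.resize(im,None,fx=3,fy=3),cv2.COLOR_RGB2BGR))
E
```

```text
t15.68 tcp [0.5657 0.2455 0.0588] fence a217.6 b127.8 tilt 14.62 F [ 0.3 -0.9  1. ] w0.001
bar c [51.5 83.9] tilt 14.53 endface past post(u) 32.7 post gap 8.5 right far corner [-88.7  26.9] left far [201.7 102.2] left mid [196.7 121.5]
```

View pics/c9.png

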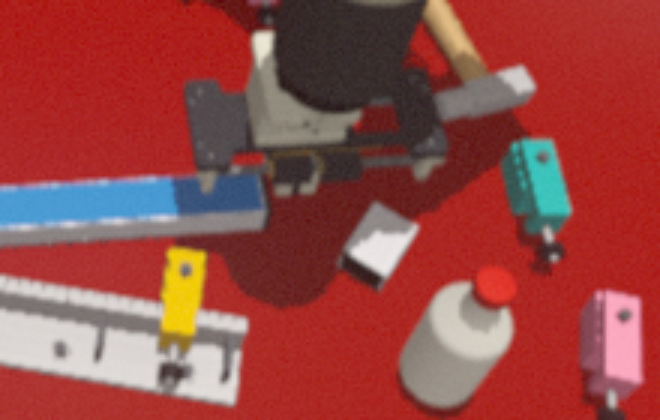

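{"api": "step_arm", "payload": {
  "commands": "0 0 19 0 0 0; 0 0 0 0 0 0; 0 -4 0 0 0 0; 0 -3 0 0 0 0; 0 -3 0 0 0 0; 0 -3 0 0 0 0; 0 -3 0 0 0 0; 0 -4 0 0 0 0"
}}

```text
t: 16.73
eef_pos: [0.5698, 0.2263, 0.0416]
ee_rot: [3.142, 0.0, -2.956]
force: [-1.6, 3.7, 1.5]
width: 0.0004
```

{"api": "step_arm", "payload": {
  "commands": "0 -4 0 0 0 0; 0 -5 0 0 0 0; 0 -5 0 0 0 0; 0 -5 0 0 0 0; 0 -5 0 0 0 0; 0 -5 0 0 0 0; 0 -3 0 0 0 0; 0 0 0 0 0 0"
}}

```text
t: 17.73
eef_pos: [0.5754, 0.1943, 0.0413]
ee_rot: [-3.141, -0.001, -2.956]
force: [0.4, 0.6, -0.2]
width: 0.0003
```

```bash
python3 - <<'E'
from h import *
st()
p=grab_frame("scene");save(p,"scene10");c,u,n=rel(bar(p)[0])
p=grab_frame("top");save(p,"top10");[rel(r) for r in bar(p)]
E
```

```text
t17.73 tcp [0.5754 0.1943 0.0413] fence a167.2 b114.6 tilt 14.62 F [ 0.4  0.6 -0.2] w0.000
bar c [ 4.7 71.9] tilt 14.10 endface past post(u) -15.3 post gap 7.3 right far corner [-135.9   16. ] left far [155.1  89. ] left mid [150.2 108.4]
bar c [-26.6  62.6] tilt 14.52 endface past post(u) -48.3 post gap 9.5 right far corner [-166.8    5.6] left far [123.6  80.8] left mid [118.6 100.2]
```

View pics/scene10.png

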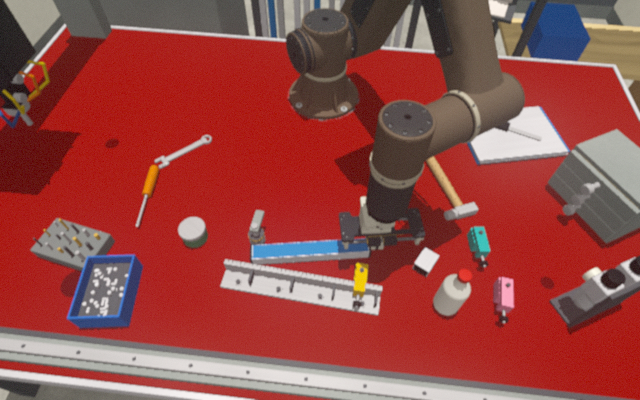

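View pics/top10.png

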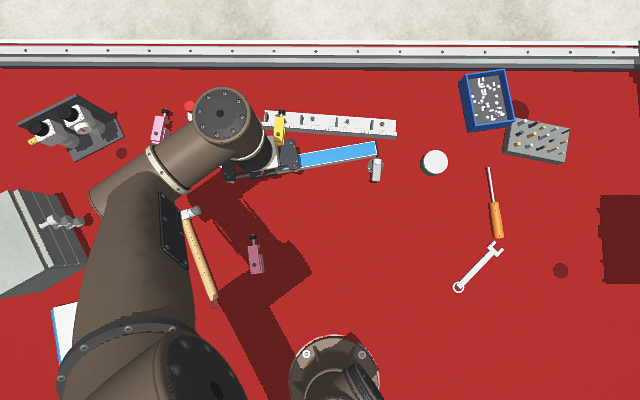

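{"api": "step_arm", "payload": {
  "commands": "0 -3 0 0 0 0; 0 -5 0 0 0 0; 0 -5 0 0 0 0; 0 -5 0 0 0 0; 0 -5 0 0 0 0; 0 -5 0 0 0 0; 0 -5 0 0 0 0; 0 0 0 0 0 0"
}}

```text
t: 18.82
eef_pos: [0.5818, 0.1621, 0.0416]
ee_rot: [-3.141, -0.0, -2.956]
force: [0.0, -0.4, -0.2]
width: 0.0004
```

```bash
python3 - <<'E'
from h import *
st()
p=grab_frame("scene");save(p,"scene11");c,u,n=rel(bar(p)[0])
E
```

```text
t18.82 tcp [0.5818 0.1621 0.0416] fence a135.5 b105.9 tilt 14.62 F [ 0.  -0.4 -0.2] w0.000
bar c [-28.   64.6] tilt 14.73 endface past post(u) -49.3 post gap 7.6 right far corner [-168.     7.1] left far [122.2  83.4] left mid [117.1 102.7]
```

View pics/scene11.png

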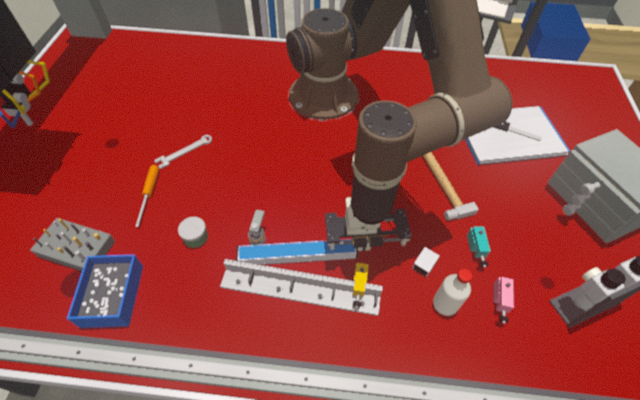

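{"api": "step_arm", "payload": {
  "commands": "0 -3 0 0 0 0; 0 -5 0 0 0 0; 0 -5 0 0 0 0; 0 -3.5 0 0 0 0; 0 0 0 0 0 0; 0 8 0 0 0 0; 0 15 -15 0 0 0; 0 0 -45 0 0 0"
}}

```text
t: 19.88
eef_pos: [0.5791, 0.1699, 0.1009]
ee_rot: [-3.14, -0.004, -2.955]
force: [0.6, 0.6, 0.1]
width: 0.0003
```

```bash
python3 - <<'E'
from h import *
st()
p=grab_frame("scene");save(p,"scene12");c,u,n=rel(bar(p)[0])
t=f2w(*(c+u*45-n*42));print(rows([*t,.1],tilt2yaw(14.6),4))
E
```

```text
t19.88 tcp [0.5791 0.1699 0.1009] fence a143.2 b109.2 tilt 14.71 F [0.6 0.6 0.1] w0.000
bar c [-43.4  59.8] tilt 14.30 endface past post(u) -65.0 post gap 7.7 right far corner [-183.8    3.4] left far [106.9  77.5] left mid [102.   96.8]
11.4 -37.1 2.2 0 0 0.0009; 11.3 -37.1 2.2 0 0 0.0009; 11.3 -37.1 2.2 0 0 0.0009; 11.3 -37.1 2.2 0 0 0.0009
```

{"api": "step_arm", "payload": {
  "commands": "20 -18 0 0 0 0; 20 -40 0 0 0 0; 6 -45 0 0 0 0; 0 -45 0 0 0 0; 0 0 0 0 0 0; 0 0 20 0 0 0; 0 0 0 0 0 0",
  "jaw": 87
}}

```text
t: 20.8
eef_pos: [0.562, 0.0158, 0.0811]
ee_rot: [-3.141, -0.002, -2.955]
force: [-0.6, -0.4, -0.1]
width: 0.0648
```

```bash
python3 - <<'E'
from h import *
st()
p=grab_frame("scene");save(p,"scene13");c,u,n=rel(bar(p)[0])
s=get_state();d=w2f(s["eef_pos"])-c;print("along",d@u,"behind",-d@n)
E
```

```text
t20.80 tcp [0.562  0.0158 0.0811] fence a-11.8 b115.4 tilt 14.67 F [-0.6 -0.4 -0.1] w0.065
bar c [-43.4  59.8] tilt 14.30 endface past post(u) -65.0 post gap 7.7 right far corner [-183.8    3.4] left far [106.9  77.5] left mid [102.   96.8]
along 44.4062571088173 behind 45.518198190079396
```

View pics/scene13.png

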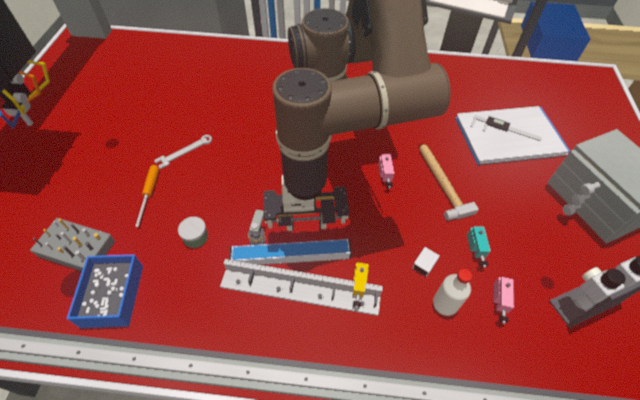

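{"api": "step_arm", "payload": {
  "commands": "0 12 20 0 0 0; 0 0 20 0 0 0; 0 0 0 0 0 0; -5 0 0 0 0 0; -4 0 0 0 0 0; -3 0 0 0 0 0; -2.5 0 0 0 0 0; 0 0 0 0 0 0"
}}

```text
t: 21.85
eef_pos: [0.5749, 0.0295, 0.0416]
ee_rot: [3.142, 0.0, -2.956]
force: [0.0, -1.1, 0.1]
width: 0.0871
```

{"api": "step_arm", "payload": {
  "commands": "-3.2 0.7 0 0 0 0.0156; -3.2 0.7 0 0 0 0.0156; -3.2 0.7 0 0 0 0.0156; -3.2 0.7 0 0 0 0.0156; -3.2 0.7 0 0 0 0.0156; -3.2 0.7 0 0 0 0.0156; 0 0 0 0 0 0"
}}

```text
t: 22.72
eef_pos: [0.5937, 0.0367, 0.0415]
ee_rot: [3.141, 0.001, -3.05]
force: [0.1, -1.0, -0.1]
width: 0.0871
```

```bash
python3 - <<'E'
from h import *
st()
p=grab_frame("scene");save(p,"scene14");c,u,n=rel(bar(p)[0])
s=get_state();d=w2f(s["eef_pos"])-c;print("along",d@u,"behind",-d@n)
E
```

```text
t22.73 tcp [0.5937 0.0367 0.0415] fence a11.3 b85.3 tilt 9.27 F [ 0.1 -1.  -0.1] w0.087
bar c [-39.8  47.5] tilt 9.12 endface past post(u) -59.5 post gap 12.5 right far corner [-184.7    4. ] left far [111.5  51.5] left mid [108.3  71.3]
along 56.45119020534831 behind 29.23550364414586
```

View pics/scene14.png

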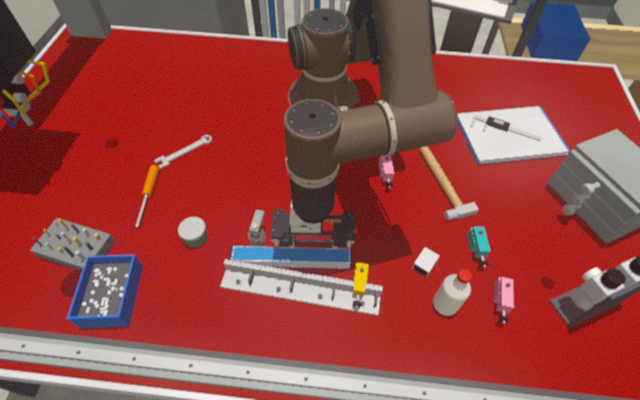

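{"api": "step_arm", "payload": {
  "commands": "-3.2 0.7 0 0 0 0.0156; -3.2 0.7 0 0 0 0.0156; -3.2 0.7 0 0 0 0.0156; -3.2 0.7 0 0 0 0.0156; -3.2 0.7 0 0 0 0.0156; -3.2 0.7 0 0 0 0.0156; -3.2 0.7 0 0 0 0.0156; 0 0 0 0 0 0"
}}

```text
t: 23.78
eef_pos: [0.6158, 0.0426, 0.0415]
ee_rot: [3.141, 0.001, 3.124]
force: [-1.7, 0.2, 0.2]
width: 0.0872
```

```bash
python3 - <<'E'
from h import *
st()
p=grab_frame("scene");save(p,"scene15");c,u,n=rel(bar(p)[0])
s=get_state();d=w2f(s["eef_pos"])-c;print("along",d@u,"behind",-d@n)
E
```

```text
t23.77 tcp [0.6158 0.0426 0.0415] fence a18.7 b63.6 tilt 3.01 F [-1.7  0.2  0.2] w0.087
bar c [-35.8  32.1] tilt 2.95 endface past post(u) -51.2 post gap 18.1 right far corner [-184.6    4.4] left far [115.   19.8] left mid [114.   39.8]
along 55.991945340721394 behind 28.762875491534214
```

View pics/scene15.png

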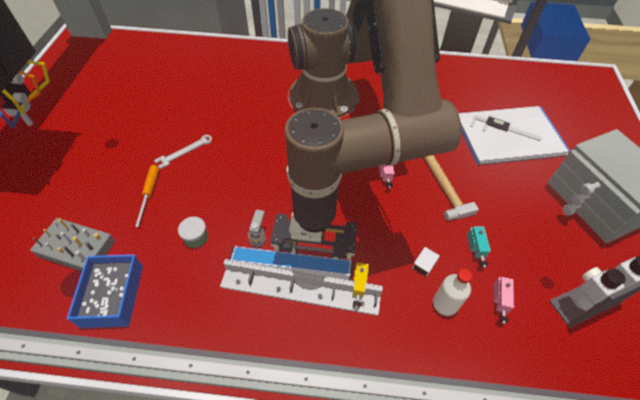

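{"api": "step_arm", "payload": {
  "commands": "-3.2 0.7 0 0 0 0.0156; -3.2 0.7 0 0 0 0.0156; -3.2 0.7 0 0 0 0.0156; -1.5 0 0 0 0 0.0057; -1 0 0 0 0 0; 0 0 0 0 0 0"
}}

```text
t: 24.58
eef_pos: [0.6275, 0.044, 0.0415]
ee_rot: [3.141, 0.0, 3.072]
force: [-2.1, 1.1, -0.2]
width: 0.087
```

```bash
python3 - <<'E'
from h import *
st()
p=grab_frame("scene");save(p,"scene16");print(bar(p));c,u,n=rel(bar(p)[0])
s=get_state();d=w2f(s["eef_pos"])-c;print("along",d@u,"behind",-d@n)
E
```

```text
t24.57 tcp [0.6275 0.044  0.0415] fence a21.0 b52.1 tilt 0.02 F [-2.1  1.1 -0.2] w0.087
[(array([-35.3,  22.8]), array([ 34.1, 285.1]), -0.07)]
bar c [-35.3  22.8] tilt -0.07 endface past post(u) -47.7 post gap 22.1 right far corner [-185.3    3. ] left far [114.7   2.6] left mid [114.7  22.6]
along 56.22284354897441 behind 29.36954258289259
```

{"api": "step_arm", "payload": {
  "commands": "-1 0 0 0 0 0; -1 0 0 0 0 0; 0 0 0 0 0 0"
}}

```text
t: 25.0
eef_pos: [0.6292, 0.0438, 0.0415]
ee_rot: [-3.141, -0.001, 3.072]
force: [-3.7, 0.8, 1.0]
width: 0.0871
```

{"api": "step_arm", "payload": {
  "commands": "-0.7 0 0 0 0 0; 0 0 0 0 0 0"
}}

```text
t: 25.25
eef_pos: [0.6292, 0.0438, 0.0415]
ee_rot: [-3.141, -0.002, 3.072]
force: [-5.1, 3.0, 3.5]
width: 0.0869
```

```bash
python3 - <<'E'
from h import *
st()
p=grab_frame("scene");save(p,"scene17");print(bar(p))
E
```

```text
t25.25 tcp [0.6292 0.0438 0.0415] fence a20.8 b50.3 tilt -0.01 F [-5.1  3.   3.5] w0.087
[(array([-35.3,  22.2]), array([284.9,  33.4]), 0.04)]
```

{"api": "step_arm", "payload": {
  "commands": "4 0 0 0 0 0; 10 0 0 0 0 0; 6 0 -15 0 0 0; 0 0 -40 0 0 0; 0 -15 -45 0 0 0; 0 -40 0 0 0 0; 0 -50 0 0 0 0; 0 0 0 0 0 0"
}}

```text
t: 26.3
eef_pos: [0.6023, -0.0621, 0.1431]
ee_rot: [3.141, 0.002, 3.069]
force: [0.1, -0.0, 0.0]
width: 0.0868
```

```bash
python3 - <<'E'
from h import *
st()
p=grab_frame("scene");save(p,"scene18");print(bar(p));rel(bar(p)[0])
p=grab_frame("top");save(p,"top18");print(bar(p))
t=f2w(-215,21);print(rows([*t,.14],tilt2yaw(0),4))
E
```

```text
t26.30 tcp [ 0.6023 -0.0621  0.1431] fence a-86.7 b69.8 tilt -0.15 F [ 0.1 -0.   0. ] w0.087
[(array([-35.4,  21.7]), array([ 32.1, 284.9]), -0.09)]
bar c [-35.4  21.7] tilt -0.09 endface past post(u) -47.8 post gap 23.1 right far corner [-185.4    1.9] left far [114.6   1.5] left mid [114.6  21.5]
[(array([56.5, 23.5]), array([72.8, 28.7]), 4.73)]
-12.1 -32.6 0.7 0 0 -0.0002; -12.1 -32.6 0.7 0 0 -0.0002; -12.1 -32.6 0.7 0 0 -0.0002; -12.1 -32.6 0.7 0 0 -0.0002
```

View pics/scene18.png

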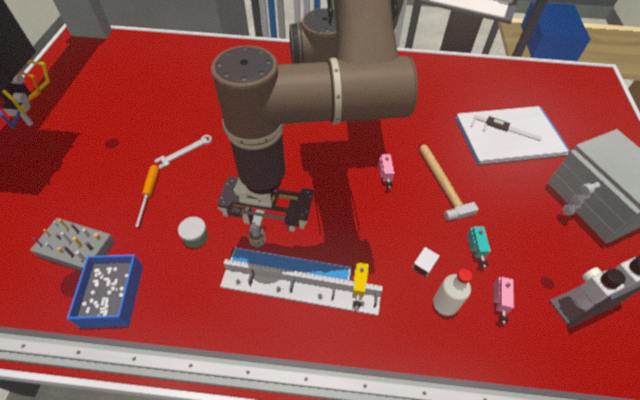

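View pics/top18.png

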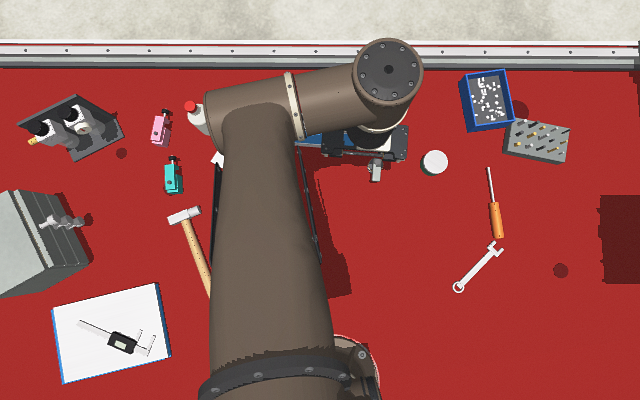

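{"api": "step_arm", "payload": {
  "commands": "-12 -32.5 0 0 0 0; -12 -32.5 0 0 0 0; -12 -32.5 0 0 0 0; -12 -32.5 0 0 0 0; 0 0 0 0 0 0; 0 0 20 0 0 0; 0 0 20 0 0 0; 0 0 0 0 0 0",
  "jaw": 0
}}

```text
t: 27.4
eef_pos: [0.6408, -0.191, 0.1003]
ee_rot: [3.141, -0.003, 3.073]
force: [-0.2, -0.6, 0.4]
width: 0.0127
```

```bash
python3 - <<'E'
from h import *
st()
p=grab_frame("scene");save(p,"scene19");print(bar(p))
im=p["frame"][160:330,100:320];cv2.imwrite("pics/c19.png",cv2.cvtColor(cv2.resize(im,None,fx=3,fy=3),cv2.COLOR_RGB2BGR))
E
```

```text
t27.40 tcp [ 0.6408 -0.191   0.1003] fence a-212.6 b22.4 tilt 0.09 F [-0.2 -0.6  0.4] w0.013
[(array([-35.5,  21.5]), array([284.5,  32.1]), 0.05)]
```

View pics/c19.png

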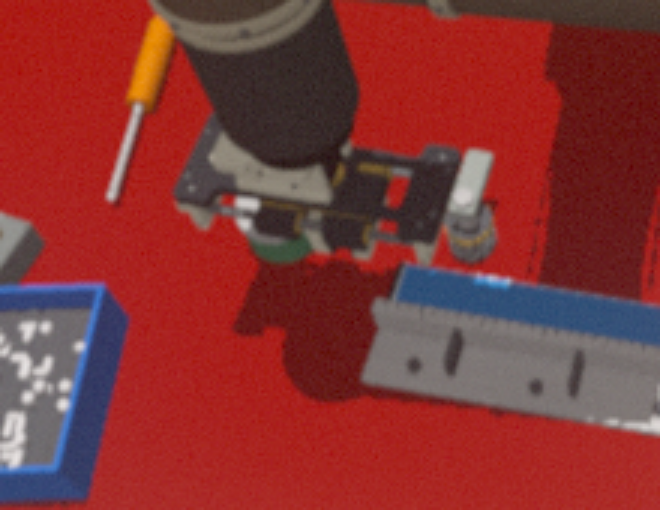

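{"api": "step_arm", "payload": {
  "commands": "0 -2 0 0 0 0; 0 0 0 0 0 0; 0 0 20 0 0 0; 0 0 20 0 0 0; 0 0 19 0 0 0; 0 0 0 0 0 0"
}}

```text
t: 28.2
eef_pos: [0.6406, -0.1945, 0.0411]
ee_rot: [3.142, -0.003, 3.072]
force: [0.5, -0.1, 0.4]
width: 0.0006
```

{"api": "step_arm", "payload": {
  "commands": "0 3 0 0 0 0; 0 3 0 0 0 0; 0 3 0 0 0 0; 0 2 0 0 0 0; 0 2 0 0 0 0; 0 2 0 0 0 0; 0 0 0 0 0 0"
}}

```text
t: 29.08
eef_pos: [0.6426, -0.1794, 0.0425]
ee_rot: [-3.142, -0.0, 3.072]
force: [-0.3, -0.1, -0.2]
width: 0.0007
```

```bash
python3 - <<'E'
from h import *
st()
p=grab_frame("scene");save(p,"scene20");print(bar(p))
im=p["frame"][180:320,180:400];cv2.imwrite("pics/c20.png",cv2.cvtColor(cv2.resize(im,None,fx=3.5,fy=3.5),cv2.COLOR_RGB2BGR))
E
```

```text
t29.07 tcp [ 0.6426 -0.1794  0.0425] fence a-200.9 b21.4 tilt 0.03 F [-0.3 -0.1 -0.2] w0.001
[(array([-11.2,  21.5]), array([ 31.5, 235.9]), -0.03)]
```

View pics/c20.png

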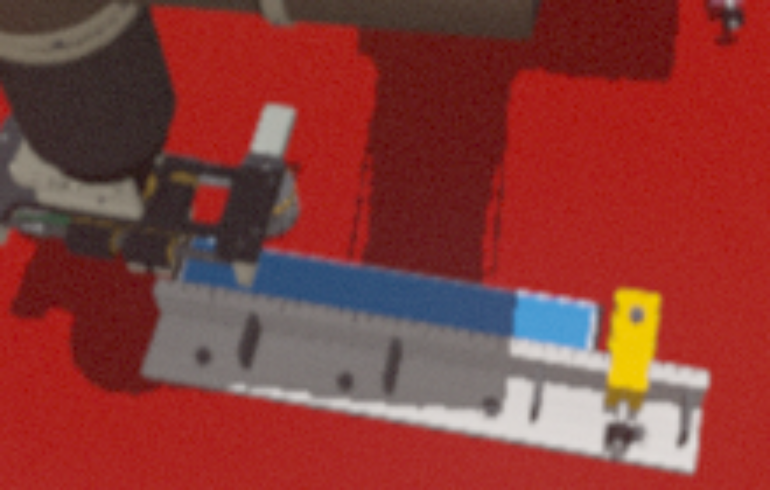

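{"api": "step_arm", "payload": {
  "commands": "0 2 0 0 0 0; 0 1.5 0 0 0 0; 0 1.5 0 0 0 0; 0 1 0 0 0 0; 0 0 0 0 0 0"
}}

```text
t: 29.75
eef_pos: [0.643, -0.1735, 0.0425]
ee_rot: [3.142, -0.0, 3.072]
force: [-0.7, -1.2, -1.1]
width: 0.0004
```

```bash
cat >> h.py <<'E'
def leftend(r): 
    sz=r[1]; return r[0][0]+max(sz)/2+7.5
E
python3 - <<'E'
from h import *
st()
p=grab_frame("scene");r=bar(p)[0];print(r,leftend(r))
E
```

```text
t29.75 tcp [ 0.643  -0.1735  0.0425] fence a-195.0 b21.4 tilt 0.02 F [-0.7 -1.2 -1.1] w0.000
(array([-31.1,  21.6]), array([285.1,  31.9]), 0.05) 118.95000000000002
```

{"api": "step_arm", "payload": {
  "commands": "0 1 0 0 0 0; 0 1 0 0 0 0; 0 0 0 0 0 0"
}}

```text
t: 30.18
eef_pos: [0.6432, -0.1715, 0.0425]
ee_rot: [3.142, -0.0, 3.072]
force: [0.1, -0.9, -0.4]
width: 0.0
```

{"api": "step_arm", "payload": {
  "commands": "0 1 0 0 0 0; 0 0.7 0 0 0 0; 0 0 0 0 0 0"
}}

```text
t: 30.55
eef_pos: [0.643, -0.1706, 0.0425]
ee_rot: [-3.141, -0.001, 3.072]
force: [-0.3, -5.1, -0.2]
width: 0.0005
```

```bash
python3 - <<'E'
from h import *
st()
p=grab_frame("scene");r=bar(p)[0];print(r,leftend(r))
im=p["frame"][180:320,180:400];cv2.imwrite("pics/c21.png",cv2.cvtColor(cv2.resize(im,None,fx=3.5,fy=3.5),cv2.COLOR_RGB2BGR))
E
```

```text
t30.55 tcp [ 0.643  -0.1706  0.0425] fence a-192.0 b21.6 tilt 0.01 F [-0.3 -5.1 -0.2] w0.001
(array([-28.1,  21.6]), array([284.6,  31.9]), 0.02) 121.70000000000002
```

View pics/c21.png

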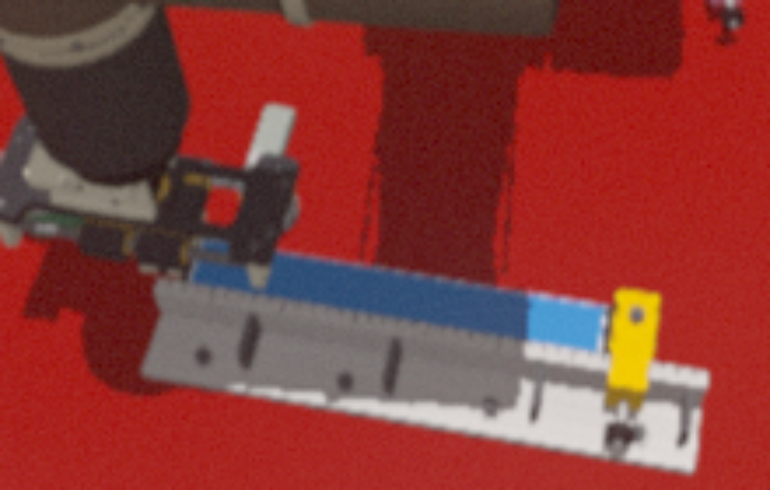

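{"api": "step_arm", "payload": {
  "commands": "0 0.5 0 0 0 0; 0 0 0 0 0 0"
}}

```text
t: 30.85
eef_pos: [0.643, -0.1705, 0.0426]
ee_rot: [-3.14, -0.001, 3.072]
force: [-1.1, -8.1, -0.8]
width: 0.0006
```

```bash
python3 - <<'E'
from h import *
st()
p=grab_frame("scene");r=bar(p)[0];print(r,leftend(r))
E
```

```text
t30.85 tcp [ 0.643  -0.1705  0.0426] fence a-192.0 b21.7 tilt 0.00 F [-1.1 -8.1 -0.8] w0.001
(array([-28.1,  21.8]), array([ 32.3, 284.6]), -0.13) 121.70000000000002
```

The end is against the stop (force builds with no motion). I'll back off and do a final light press to confirm it's flush with the fence.

{"api": "step_arm", "payload": {
  "commands": "0 -3 0 0 0 0; 0 -10 0 0 0 0; 0 -5 -20 0 0 0; 0 0 -40 0 0 0; 0 0 -40 0 0 0; 20 35 0 0 0 0; 20 50 0 0 0 0; 10 50 0 0 0 0"
}}

```text
t: 31.9
eef_pos: [0.6008, -0.0484, 0.143]
ee_rot: [3.141, 0.001, 3.071]
force: [1.4, 0.6, 0.5]
width: 0.0005
```

{"api": "step_arm", "payload": {
  "commands": "0 50 0 0 0 0; 0 10 0 0 0 0; 0 0 0 0 0 0; 0 0 0 0 0 0",
  "jaw": 87
}}

```text
t: 32.4
eef_pos: [0.6056, 0.0096, 0.1424]
ee_rot: [-3.141, -0.0, 3.071]
force: [0.3, -0.5, 0.4]
width: 0.0348
```

```bash
python3 - <<'E'
from h import *
st()
p=grab_frame("scene");r=bar(p)[0];print(r,leftend(r));save(p,"scene22")
E
```

```text
t32.40 tcp [0.6056 0.0096 0.1424] fence a-14.9 b71.5 tilt -0.03 F [ 0.3 -0.5  0.4] w0.035
(array([-28.2,  21.9]), array([ 32.1, 284.7]), -0.07) 121.64999999999999
```

View pics/scene22.png

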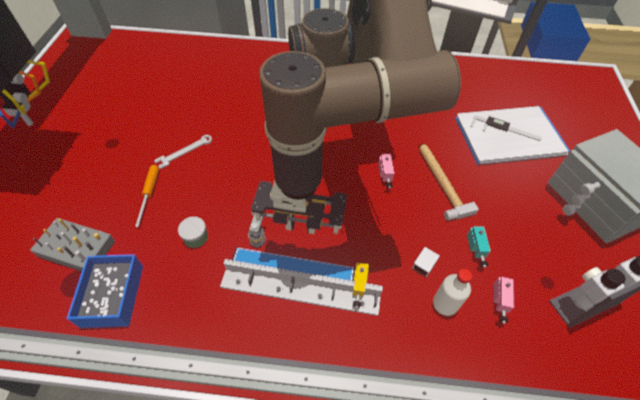

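{"api": "step_arm", "payload": {
  "commands": "0 10 15 0 0 0; 0 0 30 0 0 0; 0 0 30 0 0 0; 0 0 25 0 0 0; 0 0 0 0 0 0; -6 0 0 0 0 0; -5 0 0 0 0 0; -4 0 0 0 0 0"
}}

```text
t: 33.45
eef_pos: [0.6224, 0.0197, 0.0435]
ee_rot: [3.141, 0.002, 3.072]
force: [-0.3, -0.7, 0.3]
width: 0.0867
```

{"api": "step_arm", "payload": {
  "commands": "-2 0 0 0 0 0; -1.5 0 0 0 0 0; -1.5 0 0 0 0 0; -1 0 0 0 0 0; 0 0 0 0 0 0"
}}

```text
t: 34.08
eef_pos: [0.6271, 0.0191, 0.0425]
ee_rot: [-3.141, -0.001, 3.072]
force: [-1.4, 1.4, 0.5]
width: 0.0873
```

{"api": "step_arm", "payload": {
  "commands": "-0.7 0 0 0 0 0; -0.7 0 0 0 0 0; 0 0 0 0 0 0"
}}

```text
t: 34.45
eef_pos: [0.6275, 0.019, 0.0424]
ee_rot: [-3.141, -0.002, 3.072]
force: [-6.0, 2.5, 5.2]
width: 0.0872
```

```bash
python3 - <<'E'
from h import *
st()
p=grab_frame("scene");r=bar(p)[0];print(r,leftend(r))
E
```

```text
t34.45 tcp [0.6275 0.019  0.0424] fence a-4.0 b50.4 tilt -0.01 F [-6.   2.5  5.2] w0.087
(array([-28.2,  21.7]), array([ 32.1, 284.7]), -0.12) 121.64999999999999
```

{"api": "step_arm", "payload": {
  "commands": "2 0 0 0 0 0; 6 0 0 0 0 0; 12 0 0 0 0 0; 10 0 -20 0 0 0; 10 0 -40 0 0 0; 30 0 -40 0 0 0; 40 -20 0 0 0 0; 40 -40 0 0 0 0"
}}

```text
t: 35.5
eef_pos: [0.4736, -0.0302, 0.143]
ee_rot: [3.141, 0.002, 3.074]
force: [0.2, -0.6, -0.2]
width: 0.0871
```

{"api": "step_arm", "payload": {
  "commands": "20 -50 0 0 0 0; 10 -50 0 0 0 0; 0 -50 0 0 0 0; 0 -50 0 0 0 0; 0 -30 0 0 0 0; 0 0 0 0 0 0"
}}

```text
t: 36.25
eef_pos: [0.4281, -0.2591, 0.1423]
ee_rot: [-3.142, -0.0, 3.069]
force: [-0.4, 1.0, -0.9]
width: 0.087
```

```bash
python3 - <<'E'
from h import *
st()
for n in("scene","top"):
    p=grab_frame(n);r=bar(p);print(n,r,[leftend(x) for x in r]);save(p,n+"23")
    a,b,c,d=(180,180,400,320) if n=="scene" else (200,90,460,200)
    cv2.imwrite(f"pics/{n}23c.png",cv2.cvtColor(cv2.resize(p["frame"][b:d,a:c],None,fx=3,fy=3,interpolation=cv2.INTER_CUBIC),cv2.COLOR_RGB2BGR))
    if n=="scene": print(proj(p,[[*f2w(-137.5,85),0]]))
E
```

```text
t36.25 tcp [ 0.4281 -0.2591  0.1423] fence a-295.4 b229.9 tilt -0.15 F [-0.4  1.  -0.9] w0.087
scene [(array([-28.2,  21.6]), array([ 31.9, 284.7]), -0.17)] [np.float64(121.64999999999999)]
[[257.52257284 240.5627874 ]]
top [(array([-25.9,  19.7]), array([ 36.1, 284.9]), -0.04)] [np.float64(124.04999999999998)]
```

View pics/scene23c.png

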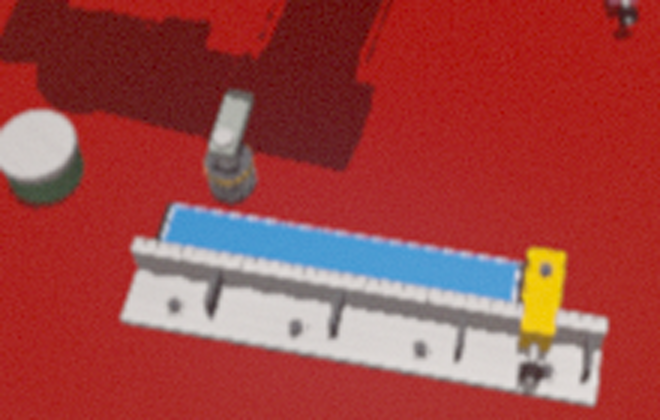

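View pics/top23.png

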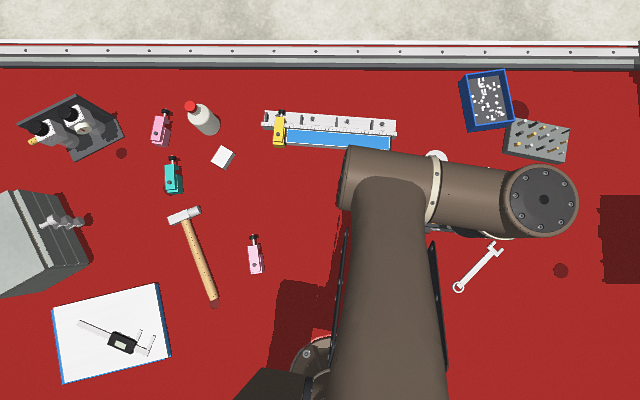

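View pics/top23c.png

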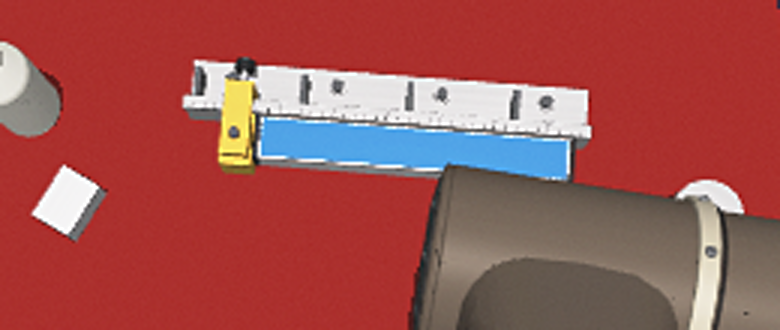

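Averaged over both cameras, the bar centre is at (-27.1, 20.7) mm against the target (-27.5, 20), tilt about 0.1°. It's seated.

```bash
python3 -c "
from h import *
st();print(job_done())"
```

```text
t36.35 tcp [ 0.4284 -0.2576  0.1424] fence a-293.8 b229.7 tilt -0.04 F [-0.3  0.7 -0.3] w0.087
the job is handed in; nothing more can be done
None
```

The bar is loaded: it lies flush along the fence with its left end against the yellow stop and its right end behind the post. I handed the job in at 36.4 s with the arm clear of everything.

- **How it went:** I slid the bar left, pushed it forward at a tilt of about 14.6°, and slipped its right end in behind the post. Then I swung the left end in to the fence, slid the bar left onto the stop, and pressed it lightly against the fence once more. All moves were fingertip pushes, and the highest force I read was about 8 N.
- **Seating:** against the stop, and again against the fence, the force rose (8 N and 6 N) with almost no further motion, so the bar is touching both.
- **Position:** averaged over both cameras, the bar's centre is 0.4 mm along the fence and 0.7 mm out from it off the target, tilted about 0.1°. The two cameras differed from each other by about 2 mm, which is within the stated calibration error.
- **Other things:** in the last pictures the tin, offcut, mallet, spanner and oil bottle look where they started. The arm hid the driver in the last overhead view. It was in place in a picture taken 4 s earlier, and the only move after that near it was the raised retreat of the arm.

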